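Open the wood sample box in the hold-down rails

ROBOT

A 6-joint arm with a two-finger parallel gripper is mounted at the origin on the work surface. World frame = base frame: x ahead of the robot, y to its left, z up, the work surface at z = 0. Lengths are in m, angles in rad, forces in N, time in s.
With the tool pointing down it reaches from about 0.325 to 0.85 m from the base axis. Payload 4.4 kg.
Tool frame: the origin (TCP) lies on the front face of the gripper's body, between the roots of the fingers; the fingertips stand 97 mm ahead of it and the grasp point (between the pads) lies 78 mm ahead of it; z points along the fingers, x is the direction in which the jaws open and shut, and the axes are right-handed (so a half turn about z gives the same grasp; the last joint's range is limited). The gripper opens to 94 mm and grips with 3 to 60 N. Pads are 16 mm wide; open, the fingers measure 119 mm over their backs; the gripper's body (75 mm by 177 mm) begins 78 mm behind the grasp point.
Start: joints at [1.085, 0.207, 1.542, -0, 1.393, -0.15], TCP at [0.189, 0.543, 0.303] pointing down, gripper open.
Joint ranges: [-2.73, 2.73], [-0.86, 2.22], [0.23, 2.46], [-1.11, 4.25], [0.08, 2.63], [-2.82, 2.82]. Speed limits (rad/s): [2.79, 2.79, 3.14, 3.14, 3.14, 3.14].

INTERFACE

Orientations are given as a rotation vector (axis times angle).
In Python, from cell import bot gives the robot as it stands.
- The arm moves only by the tool step_arm, never from a script. Its argument "steps" is a list of rows, each a list of 7 numbers: the shift along the tool's x, y, z in mm, then the turn, a rotation vector about the tool's x, y, z in rad, then the gripper command: -1 is shut, 1 is fully open, values between are in proportion. A call has 1 to 20 rows; each row shifts and turns the pose as measured when the row begins, along the tool's axes as they then stand; what a row does not reach is not made up. A row lasts 1/10 s, in which the tool goes at most 50 mm and 8.59 degrees, less where a joint would pass 70% of its speed; a pose out of reach is approached as far as the arm can. A call with a gripper value outside its range is refused whole. The fingers move at their own pace and stop on an object; "newtons" is the grip in N (left out, the last holds). Time passes only in rows, so rows that do not move let the fingers close. It gives the time, the measured TCP pose, the force and the opening at its end, in the units of the state.
- bot.state(): the state, without advancing time (a new reading comes with each control period).
- bot.camera(name): name is "scene" or "top" or "wrist"; returns (picture, depth): 384x512x3 uint8, red, green, blue; 384x512 float32, m along the optical axis (not along the pixel's ray), 0 where there is no reading.
- bot.camera_model(name): a dict with "fx", "fy", "cx", "cy" (pixels), "pose" (4x4, takes a point from camera to world coordinates). Camera axes: x right, y down, z forward; pixel columns grow to the right and rows downward; lengths in m; the calibration is good to about 2 mm. The wrist camera is an equidistant fisheye: a pixel r from the principal point sees the ray r / f radians off the axis. A picture is of the moment at which its call begins: read the wrist's pose just before it. camera_model takes no time and is no camera call; for the wrist camera it gives the pose at the moment of the call.
- bot.close_job(): hands the job in, once; it reports no verdict.
Trained networks look in the newest picture that a camera, given by its name, has taken for a name from the list of things; names that differ only in an ending like _2 or _b are one class to them, and where a whole thing is asked for, a point or a joint stands for the part that bears it (a point fixed in the world has none). Each returns a list of dicts, best first, with "conf" (0 to 1); they miss things now and then, are a little off and sometimes report something else, mostly with a low value. They report only what shows in the picture. A call takes as long as a camera call.
- bot.trace(camera, name): "mask" (384x512 bool, what is visible of it) and "point" ([column, row] in pixels, amid what is visible of it).
- bot.place_of(camera, name): "point" ([column, row] in pixels: a listed point, or the origin of a listed thing).
The state is a dict: "time_s": time; "joint_positions": joint angles; "qd": joint speeds; "effort": joint torques, N m; "eef_pos": TCP position; "tcp_rot": TCP orientation; "contact_force": force on the tool from outside, world axes, zero at the start; "ft_torque": the same for the moment, N m; "width": finger opening in m.
Only numpy, scipy, OpenCV 4.12 (cv2) and the standard library are available. Lean on these libraries where they do the work, as an engineer would, in place of code of your own. Each camera call takes 0.05 s, during which the arm holds its last target. There are 200 camera calls.

TASK

Slide the green-lidded sample box along the table, without lifting its base off the table, in between the two hold-down rails until it is centred on their red marks. With the rails holding the base down, draw the tight lid straight up off it and set the lid down (no dropping) right way up in the middle of the cork mat, leaving the open box in the rails. Leave the other things where they are.

Things in the scene. Friction and masses are not known exactly. Their poses are not given: they have to be found in the camera images.
- sample_box: Wooden base of the sample box; origin at the centre of its underside, z up, long axis y; half a turn about z makes no difference. Foot plate 124 (x) x 130 (y) x 12 mm thick, on it an open-topped body 70 x 112 mm. About 0.45 kg (varies). Starts flat on the table, lid fully on, left or right of the rails, the mat being on the other side.
- box_rim (a point): Centre of the base's mouth, 90 mm above its underside, under the lid at first. Two sprung felt strips on the body's long sides, 76 mm up, grip the lid inside: drawing it takes about 8 to 15 N, its weight included, over the first 50 mm, more than the base weighs, so a base not held down comes up with the lid.
- lid: Green slip lid, outside 84 (x) x 126 (y) x 69 mm high plus handle, walls 5 mm, about 0.16 kg (varies); origin at the centre of its open lower rim, z up. Fully on, its origin is 26 mm above that of the base, axes parallel; it overlaps the body by 64 mm, so it is clear once raised 64 mm relative to the base.
- lid_handle (a point): Middle of the light wooden bar handle on the lid: 20 mm wide (lid x), 80 mm long (lid y), 34 mm high; this point is 86 mm above the lid's rim. Handle from 95 to 129 mm above the table when the lid is on. Axes as the lid's. Strong enough to slide the whole box by.
- rails: Two aluminium rails screwed to the table: a channel along their y, open at both ends; origin on the table, mid-channel. Straight part 150 mm long, 136 mm wide inside; flared guides reach y = +-107 mm. Lips reach in over the foot plate to x = +-50 mm, underside 15, top 21 mm above the table: slide the foot in from an end. Red marks at y = 0. Place and yaw vary.
- mat: Cork mat fixed on the table, 150 (x) x 180 (y) x 4 mm; origin at the centre of its underside, on the table; place and yaw vary.
- paint_can: Bystander: orange-banded metal paint can, 86 mm across, 105 mm tall
- oil_can: Bystander: blue-banded metal can, 68 mm across, 85 mm tall
- closed_box: Bystander: another, terracotta-coloured closed box without handle, 110 x 150 x 72 mm
- moulding_stack: Bystander: stack of four moulding strips, 50 x 160 x 48 mm
- mug: Bystander: white mug, 80 mm across, 90 mm tall
- brush: Bystander: brush lying flat, origin near its middle
- tape: Bystander: yellow tape measure, 70 x 40 x 65 mm

How it is judged:
On the way, in this order (a step that is already met when the one before it is completed fails the run):
1. the closed box stands centred in the hold-down rails (y of sample_box in the frame of rails between -0.025 and 0.025 m and x of sample_box in the frame of rails between -0.012 and 0.012 m and angle between the y axis of sample_box and the y axis of rails, either way round below 0.15 rad and height (world z) of sample_box below 0.008 m and angle between sample_box's own z axis and vertical below 0.08 rad and z of lid in the frame of sample_box below 0.034 m), for 0.2 s.
2. the lid is drawn up clear of the base while the base stays in the rails (y of sample_box in the frame of rails between -0.035 and 0.035 m and z of lid in the frame of sample_box above 0.092 m and horizontal distance between lid and sample_box below 0.04 m and height (world z) of sample_box below 0.012 m), for 0.1 s.
At the end, for the whole second after the job is handed in: The box base stands flat in the rails, under both lips, its centre within 35 mm of the red marks along them; the lid stands right way up and at rest on the cork mat, its centre within 35 mm of the mat's centre (y of sample_box in the frame of rails between -0.035 and 0.035 m and x of sample_box in the frame of rails between -0.012 and 0.012 m and angle between the y axis of sample_box and the y axis of rails, either way round below 0.15 rad and height (world z) of sample_box below 0.008 m and angle between each of sample_box, lid's own z axis and vertical below 0.08 rad and horizontal distance between lid and mat below 0.035 m and height (world z) of lid below 0.009 m and linear speed of each of lid, sample_box below 0.02 m/s); the robot touches nothing.
It fails at once if the box base is lifted off the table (more than 20 mm) (height (world z) of sample_box above 0.02 m).
It fails at once if the box base is tipped (more than 15 degrees) (angle between sample_box's own z axis and vertical above 0.26 rad).
It fails at once if the lid is dropped (in free fall, its rim more than 35 mm up) (height (world z) of lid above 0.035 m and contact force between lid and anything else below 0.01 N).
It fails at once if a bystander is moved more than 30 mm (distance of any of paint_can, oil_can, closed_box, moulding_stack, mug, brush, tape from where it was at the start of the episode above 0.03 m).
It also fails if it takes over 59 s, if anything falls off the work surface, if the arm or the gripper's body presses on something with over 40 N, if the wrist force passes 120 N, or if a joint passes its speed limit or range.

## Working session

There is one attempt and no reset: what is moved stays moved. The work goes in short steps, Python scripts to look and compute and a tool call to move; the robot and the scene stay as the last step left them, time stands still between calls to the robot, and variables do not carry over. Pictures are saved under pics/ and viewed, about 8 in all and at most 12, crops included, and the job is handed in when it is done.

Besides the shell and the picture viewer there is one more tool, called after "Emit:" as name(argument=value, ...) on one line, values as JSON. step_arm: Moves the arm, as the interface text tells. Its arguments: {"type":"object","properties":{"steps":{"type":"array","items":{"type":"array","items":{"type":"number"}}},"newtons":{"type":"number"}},"required":["steps"]}

```bash
ls; mkdir -p pics; python3 - <<'E'
from cell import bot
import cv2
s=bot.state();print(s['time_s'],s['eef_pos'],s['tcp_rot'],s['width'])
for c in['top','scene']:
    p,d=bot.camera(c);cv2.imwrite(f'pics/{c}0.png',p[:,:,::-1])
    m=bot.camera_model(c);print(c,m)
    for n in['sample_box','lid','lid_handle','rails','mat']:
        for r in bot.place_of(c,n)[:2]:print(n,r)
E
```

```text
pics
0.0 [0.18920748 0.54235227 0.30147918] [ 2.56056611  1.81837079 -0.00324238] 0.09409884300689167
top {'fx': 403.1537815499682, 'fy': 403.1537815499682, 'cx': 248.7970064376086, 'cy': 193.90337972679126, 'pose': array([[-0.01951001, -0.99012172,  0.13884643,  0.42496826],
       [-0.99967865,  0.02156652,  0.01332217, -0.00576538],
       [-0.01618501, -0.13854189, -0.99022431,  1.08108741],
       [ 0.        ,  0.        ,  0.        ,  1.        ]])}
lid_handle {'point': [127.2, 216.5], 'conf': 0.89}
rails {'point': [339.2, 295.4], 'conf': 0.64}
mat {'point': [355.6, 209.6], 'conf': 0.7}
mat {'point': [139.2, 216.3], 'conf': 0.58}
scene {'fx': 409.81533153846567, 'fy': 409.81533153846567, 'cx': 253.19013117333358, 'cy': 193.90762903335124, 'pose': array([[-0.75003093,  0.47722346, -0.45794255,  1.03493873],
       [ 0.66131995,  0.55205948, -0.50782502,  0.56700452],
       [ 0.01046551, -0.68373101, -0.72965908,  0.90091579],
       [ 0.        ,  0.        ,  0.        ,  1.        ]])}
sample_box {'point': [332.6, 280.9], 'conf': 0.91}
lid {'point': [335.6, 278.8], 'conf': 0.8}
lid {'point': [175.4, 269.1], 'conf': 0.39}
lid_handle {'point': [340.3, 255.2], 'conf': 0.64}
lid_handle {'point': [191.0, 167.3], 'conf': 0.47}
rails {'point': [256.5, 219.3], 'conf': 0.95}
mat {'point': [194.4, 165.0], 'conf': 0.73}
```

View pics/top0.png

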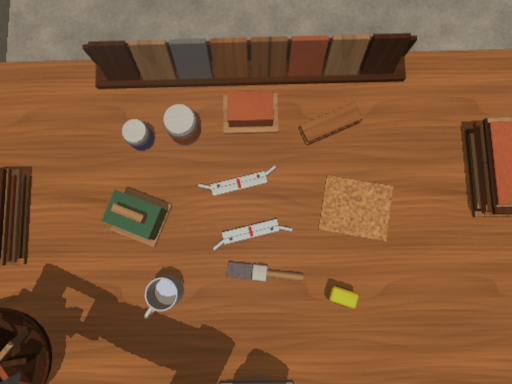

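View pics/scene0.png

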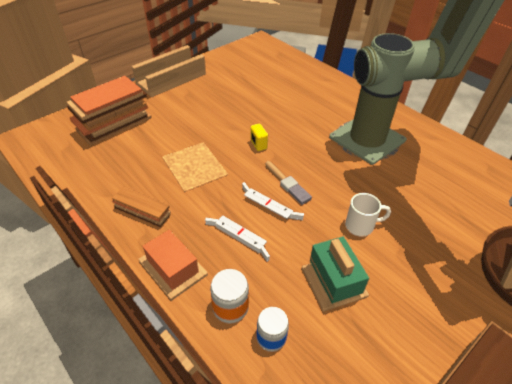

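The top view shows the green lid at about (135,212) and its handle at (127,213). The rails' red marks are at (239,183) and (251,231), and the mat is at (357,209). The oil can (135,132), paint can (180,122) and mug (162,293) stand near the box's path, and the brush lies below the rails.

```bash
cat > h.py <<'E'
import numpy as np, cv2
from cell import bot
def w(cam,uv,z):
    m=bot.camera_model(cam);uv=np.atleast_2d(uv).astype(float);T=m['pose']
    d=np.c_[(uv[:,0]-m['cx'])/m['fx'],(uv[:,1]-m['cy'])/m['fy'],np.ones(len(uv))]@T[:3,:3].T
    return T[:3,3]+d*((z-T[2,3])/d[:,2])[:,None]
def cloud(cam,d):
    m=bot.camera_model(cam);v,u=np.mgrid[:384,:512];T=m['pose']
    P=np.stack([(u-m['cx'])/m['fx']*d,(v-m['cy'])/m['fy']*d,d],-1)
    return P@T[:3,:3].T+T[:3,3]
def rect(xy):
    c,s,a=cv2.minAreaRect(np.float32(xy)*1000)
    if s[0]>s[1]:a-=90;s=s[::-1]
    return np.round(c,1),np.round(s,1),a   # a: yaw(deg) of long axis = y axis
E
python3 - <<'E'
from h import *
p,d=bot.camera('top');P=cloud('top',d);hsv=cv2.cvtColor(p,cv2.COLOR_RGB2HSV)
u,v=np.meshgrid(range(512),range(384))
box=(u>90)&(u<180)&(v>180)&(v<250)
Z=P[...,2]
print('handle',rect(P[box&(Z>.115)][:,:2]),np.median(Z[box&(Z>.115)]))
print('lidtop',rect(P[box&(Z>.085)&(Z<.105)][:,:2]))
print('box all',rect(P[box&(Z>.006)][:,:2]))
R=(hsv[...,1]>150)&((hsv[...,0]<6)|(hsv[...,0]>174))&(hsv[...,2]>120)
rr=R&(u>230)&(u<262)&(v>170)&(v<245)
n,l,st,c=cv2.connectedComponentsWithStats(rr.astype('u1'));print('red',c[1:],st[1:,4])
# rails: whitish
for (a,b,c_,e) in [(205,275,168,196),(215,285,218,246)]:
    m=(hsv[...,1]<60)&(hsv[...,2]>150)&(u>a)&(u<b)&(v>c_)&(v<e)
    q=np.argwhere(m)[:,::-1];X=w('top',q,.02)[:,:2];print('rail',rect(X),X.mean(0))
for r in bot.trace('top','mat')[:2]:
    q=np.argwhere(r['mask'])[:,::-1];print('mat',r['conf'],rect(w('top',q,.004)[:,:2]))
print('redw',w('top',[[239,183],[251,231]],.021))
for n,a,b,cc,e in [('paint',160,200,100,145),('oil',120,152,115,152),('mug',140,185,270,320),('closed',215,285,85,140)]:
    m=(u>a)&(u<b)&(v>cc)&(v<e)&(Z>.05);X=P[m];print(n,X.min(0).round(3),X.max(0).round(3))
m=(u>225)&(u<305)&(v>255)&(v<288)&(Z>.004);X=P[m];print('brush',X.min(0),X.max(0))
E
```

```text
handle (array([474.5, 168.2]), array([ 22.5, 361.1]), -19.470008850097656) 0.12870713874897566
lidtop (array([521.1, 300.1]), array([ 84.1, 127.3]), -22.404884338378906)
box all (array([515.2, 210.4]), array([161.5, 439.8]), -2.4845123291015625)
red [[238.375      183.        ]
 [250.47058824 231.23529412]] [16 17]
rail (array([604.5,  30.7]), array([ 33.4, 182.9]), 13.19289493560791) [0.60466952 0.03491516]
rail (array([473.9,  10. ]), array([ 32.4, 184.2]), 12.816191673278809) [0.47459782 0.00723445]
mat 0.8 (array([ 535.4, -276. ]), array([153.1, 184.8]), -11.072380065917969)
redw [[0.60353216 0.03404579 0.021     ]
 [0.47530902 0.00463827 0.021     ]]
paint [ 0.425 -0.006  0.05 ] [0.797 0.223 1.081]
oil [ 0.425 -0.006  0.05 ] [0.767 0.331 1.081]
mug [ 0.267 -0.006  0.05 ] [0.425 0.271 1.081]
closed [ 0.425 -0.058  0.05 ] [0.842 0.061 1.081]
brush [ 0.32780497 -0.12787335  0.0040305 ] [0.42496826 0.07205988 1.08108741]
```

```bash
cat >> h.py <<'E'
from scipy.spatial.transform import Rotation as Ro
def down(yaw):  # tool pointing down, tool x at world yaw (deg)
    c,s=np.cos(np.radians(yaw)),np.sin(np.radians(yaw));return Ro.from_matrix([[c,s,0],[s,-c,0],[0,0,-1]])
def plan(pts,p=None,R=None):
    """pts: (x,y,z,yaw,rows) -> rows in tool axes, from the current pose"""
    s=bot.state()
    if p is None:p=np.array(s['eef_pos']);R=Ro.from_rotvec(s['tcp_rot'])
    for x,y,z,yaw,n in pts:
        dp=(np.array([x,y,z])-p)/n;dr=(down(yaw)*R.inv()).as_rotvec()/n
        for _ in range(n):
            t=R.inv().apply(dp);r=R.inv().apply(dr)
            print([float(np.round(a,1)) for a in t*1000],[float(np.round(a,3)) for a in r])
            p=p+dp;R=Ro.from_rotvec(dr)*R
        print('--')
def yaw():
    m=Ro.from_rotvec(bot.state()['tcp_rot']).as_matrix();return np.degrees(np.arctan2(m[1,0],m[0,0])),m[:,2]
E
python3 - <<'E'
from h import *
print('paint',w('top',[180,119],.105),'oil',w('top',[134,130],.085),'mug',w('top',[[162,293],[150,314]],.09),'closed',w('top',[[223,132],[278,132]],.0),'brush',w('top',[[226,270],[302,275],[252,262]],.01))
print(yaw())
plan([(.36,.48,.301,24,6),(.521,.300,.301,-22.4,8)])
E
```

```text
paint [[0.75597371 0.17682936 0.105     ]] oil [[0.73645477 0.29870765 0.085     ]] mug [[0.32755937 0.22127845 0.09      ]
 [0.2790123  0.24957433 0.09      ]] closed [[ 0.75125032  0.07686248  0.        ]
 [ 0.74754161 -0.07530542  0.        ]] brush [[ 0.37545775  0.07220555  0.01      ]
 [ 0.3589361  -0.12572568  0.01      ]
 [ 0.39480377  0.00376758  0.01      ]]
(np.float64(70.75791352575789), array([ 5.16410824e-05,  8.46323843e-06, -9.99999999e-01]))
[-0.5, 30.3, 0.3] [0.0, -0.0, 0.136]
[3.6, 30.1, 0.3] [0.0, -0.0, 0.136]
[7.6, 29.3, 0.3] [0.0, -0.0, 0.136]
[11.5, 28.0, 0.3] [0.0, -0.0, 0.136]
[15.2, 26.2, 0.3] [0.0, -0.0, 0.136]
[18.6, 23.9, 0.3] [0.0, -0.0, 0.136]
--
[9.2, 28.7, 0.0] [-0.0, 0.0, 0.101]
[12.1, 27.7, 0.0] [-0.0, 0.0, 0.101]
[14.8, 26.3, 0.0] [-0.0, 0.0, 0.101]
[17.4, 24.7, 0.0] [-0.0, 0.0, 0.101]
[19.8, 22.8, 0.0] [-0.0, 0.0, 0.101]
[22.0, 20.7, 0.0] [-0.0, 0.0, 0.101]
[24.0, 18.3, 0.0] [-0.0, 0.0, 0.101]
[25.7, 15.8, 0.0] [-0.0, 0.0, 0.101]
--
```

Emit:
step_arm(steps=[[0,30,0,0,0,0.136,1],[4,30,0,0,0,0.136,1],[8,29,0,0,0,0.136,1],[12,28,0,0,0,0.136,1],[15,26,0,0,0,0.136,1],[19,24,0,0,0,0.136,1],[9,29,0,0,0,0.1,1],[12,28,0,0,0,0.1,1],[15,26,0,0,0,0.1,1],[17,25,0,0,0,0.1,1],[20,23,0,0,0,0.1,1],[22,21,0,0,0,0.1,1],[24,18,0,0,0,0.1,1],[26,16,0,0,0,0.1,1],[0,0,0,0,0,0,1]])

```text
time_s: 2.2
eef_pos: [0.5258, 0.2838, 0.3029]
tcp_rot: [-3.061, 0.693, -0.003]
contact_force: [0.2, -0.1, -0.3]
width: 0.0939
```

```bash
python3 - <<'E'
from h import *
m=bot.camera_model('wrist');s=bot.state();print(s['time_s'],s['eef_pos'],yaw(),m['fx'],m['cx'],m['cy'])
p,d=bot.camera('wrist');cv2.imwrite('pics/w1.png',p[:,:,::-1])
T=m['pose']
def wz(uv,z):
    q=np.atleast_2d(uv).astype(float)-[m['cx'],m['cy']];r=np.hypot(*q.T);th=r/m['fx']
    D=np.c_[q/np.maximum(r,1e-9)[:,None]*np.sin(th)[:,None],np.cos(th)]@T[:3,:3].T
    return T[:3,3]+D*((z-T[2,3])/D[:,2])[:,None]
for r in bot.trace('wrist','lid_handle')[:1]:
    print(r['conf'],r['point'])
for r in bot.place_of('wrist','lid_handle')[:2]: print(r,wz(r['point'],.112))
plan([(.521,.300,.301,-22.4,1),(.521,.300,.198,-22.4,4)])
E
```

```text
2.2 [0.52577015 0.28377902 0.3028875 ] (np.float64(-25.505694843704788), array([ 0.00242455,  0.00253808, -0.99999384])) 297.3186396354542 254.47484934816453 193.4875665943549
0.64 [240.9, 178.2]
{'point': [238.4, 185.9], 'conf': 0.7} [[0.5151238  0.29996441 0.112     ]]
[-7.6, -10.9, 1.8] [-0.004, 0.001, -0.048]
--
[-0.0, -0.0, 25.7] [0.0, -0.0, -0.0]
[-0.0, -0.0, 25.7] [0.0, -0.0, -0.0]
[-0.0, -0.0, 25.7] [0.0, -0.0, -0.0]
[-0.0, -0.0, 25.7] [0.0, -0.0, -0.0]
--
```

View pics/w1.png

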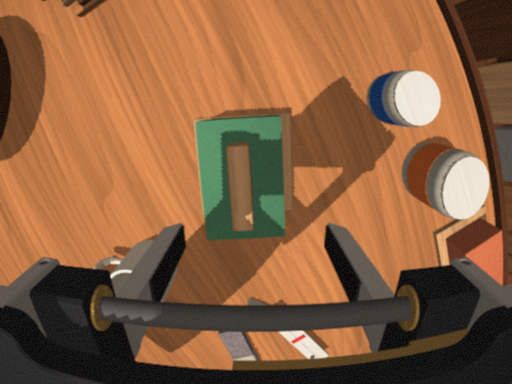

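The lid is under the tool with its handle at about (240,187), in line with the tool to within 3°. The wrist estimate (0.515, 0.300) agrees with the top view to within 6 mm. I'll correct, then go down onto the handle and grip it.

Emit:
step_arm(steps=[[-9,-12,2,-0.003,0.002,-0.05,1],[0,0,0,0,0,0,1],[0,0,25,0,0,0,1],[0,0,25,0,0,0,1],[0,0,25,0,0,0,1],[0,0,24,0,0,0,1],[0,0,0,0,0,0,1],[0,0,0,0,0,0,1]])

```text
time_s: 3.15
eef_pos: [0.5149, 0.3137, 0.2011]
tcp_rot: [-3.086, 0.567, -0.006]
contact_force: [0.4, 0.4, 0.2]
width: 0.094
```

```bash
python3 - <<'E'
from h import *
print(yaw());plan([(.519,.300,.198,-22.4,1)])
E
```

```text
(np.float64(-20.805506035059835), array([ 0.00463719,  0.00334464, -0.99998365]))
[8.7, 11.4, 3.1] [-0.005, -0.003, 0.028]
--
```

Emit:
step_arm(steps=[[9,11,3,-0.004,-0.003,0.028,1],[0,0,0,0,0,0,1],[0,0,0,0,0,0,1]])

```text
time_s: 3.45
eef_pos: [0.521, 0.3006, 0.2016]
tcp_rot: [-3.078, 0.61, -0.008]
contact_force: [0.3, 1.2, 0.5]
width: 0.0938
```

```bash
python3 - <<'E'
from h import *
print(yaw());plan([(.519,.300,.198,-22.4,1)])
E
```

```text
(np.float64(-22.4278081679852), array([ 0.0054931 ,  0.00240653, -0.99998202]))
[-1.6, 1.4, 3.6] [-0.004, -0.004, -0.0]
--
```

Emit:
step_arm(steps=[[-1,0,4,-0.004,-0.004,0,1],[0,0,0,0,0,0,1],[0,0,0,0,0,0,-1],[0,0,0,0,0,0,-1],[0,0,0,0,0,0,-1],[0,0,0,0,0,0,-1],[0,0,0,0,0,0,-1],[0,0,0,0,0,0,-1],[0,0,0,0,0,0,-1]], newtons=40)

```text
time_s: 4.35
eef_pos: [0.5212, 0.3012, 0.1995]
tcp_rot: [-3.079, 0.612, -0.005]
contact_force: [-0.4, -0.5, 0.0]
width: 0.0415
```

```bash
python3 - <<'E'
from h import *
print(yaw(),bot.state()['eef_pos']);plan([(.512,.275,bot.state()['eef_pos'][2],-10,5),(.494,.225,bot.state()['eef_pos'][2],13,8)])
E
```

```text
(np.float64(-22.46655189140212), array([ 0.00333117,  0.00169635, -0.99999301])) [0.52123251 0.30117577 0.19949711]
[0.3, 5.5, -0.0] [-0.001, -0.001, -0.044]
[0.1, 5.6, -0.0] [-0.001, -0.001, -0.044]
[-0.2, 5.5, -0.0] [-0.001, -0.001, -0.044]
[-0.4, 5.5, -0.0] [-0.001, -0.001, -0.044]
[-0.7, 5.5, -0.0] [-0.001, -0.001, -0.044]
--
[-1.1, 6.5, -0.0] [-0.0, -0.0, -0.05]
[-1.5, 6.5, -0.0] [-0.0, -0.0, -0.05]
[-1.8, 6.4, -0.0] [-0.0, -0.0, -0.05]
[-2.1, 6.3, -0.0] [-0.0, -0.0, -0.05]
[-2.4, 6.2, -0.0] [-0.0, -0.0, -0.05]
[-2.7, 6.1, -0.0] [-0.0, -0.0, -0.05]
[-3.0, 5.9, -0.0] [-0.0, -0.0, -0.05]
[-3.3, 5.8, -0.0] [-0.0, -0.0, -0.05]
--
```

Fingers are still closing.

Emit:
step_arm(steps=[[0,0,0,0,0,0,-1],[0,0,0,0,0,0,-1],[0,0,0,0,0,0,-1],[0,0,0,0,0,0,-1],[0,0,0,0,0,0,-1],[0,0,0,0,0,0,-1]])

```text
time_s: 4.95
eef_pos: [0.5209, 0.3013, 0.1994]
tcp_rot: [-3.079, 0.611, -0.003]
contact_force: [-0.3, -0.3, 0.9]
width: 0.0198
```

Emit:
step_arm(steps=[[0,6,0,0,0,-0.044,-1],[0,6,0,0,0,-0.044,-1],[0,6,0,0,0,-0.044,-1],[0,6,0,0,0,-0.044,-1],[-1,5,0,0,0,-0.044,-1],[0,0,0,0,0,0,-1]])

```text
time_s: 5.55
eef_pos: [0.5114, 0.2792, 0.2002]
tcp_rot: [-3.113, 0.26, -0.007]
contact_force: [-0.3, -0.4, -3.3]
width: 0.0197
```

```bash
python3 - <<'E'
from h import *
print(yaw(),bot.state()['ft_torque']);plan([(.494,.225,.1994,13,9)])
E
```

```text
(np.float64(-9.534013278162593), array([ 0.00586128,  0.01753486, -0.99982907])) [-0.4745938   0.10681983  0.05766916]
[-0.9, 6.3, -0.0] [-0.002, -0.001, -0.044]
[-1.2, 6.2, -0.0] [-0.002, -0.001, -0.044]
[-1.5, 6.2, 0.0] [-0.002, -0.001, -0.044]
[-1.7, 6.1, 0.0] [-0.002, -0.001, -0.044]
[-2.0, 6.0, 0.0] [-0.002, -0.001, -0.044]
[-2.2, 5.9, 0.0] [-0.002, -0.001, -0.044]
[-2.5, 5.8, 0.1] [-0.002, -0.001, -0.044]
[-2.8, 5.7, 0.1] [-0.002, -0.001, -0.044]
[-3.0, 5.6, 0.1] [-0.002, -0.001, -0.044]
--
```

Emit:
step_arm(steps=[[-1,6,0.5,-0.004,-0.001,-0.044,-1],[-1,6,0.5,-0.004,-0.001,-0.044,-1],[-1,6,0.3,-0.003,-0.001,-0.044,-1],[-2,6,0.2,-0.003,-0.001,-0.044,-1],[-2,6,0.2,-0.002,-0.001,-0.044,-1],[-2,6,0.2,-0.002,-0.001,-0.044,-1],[-2,6,0.2,-0.002,-0.001,-0.044,-1],[-3,6,0.2,-0.002,-0.001,-0.044,-1],[-3,6,0.2,-0.002,-0.001,-0.044,-1],[0,0,0,0,0,0,-1],[0,0,0,0,0,0,-1]])

```text
time_s: 6.65
eef_pos: [0.4966, 0.2353, 0.2006]
tcp_rot: [-3.101, -0.353, -0.008]
contact_force: [0.9, 1.5, -0.8]
width: 0.02
```

```bash
python3 - <<'E'
from h import *
print(yaw(),bot.state()['ft_torque'])
p,d=bot.camera('scene');q,d2=bot.camera('top')
cv2.imwrite('pics/s2.png',np.vstack([p[120:340],q[120:300]])[:,:,::-1])
print(bot.state()['eef_pos']);plan([(.494,.225,.1994,13,2)])
E
```

```text
(np.float64(12.992194482770321), array([ 0.00274004,  0.02094948, -0.99977678])) [-0.09115629  0.09442727 -0.02979123]
[0.49651692 0.23542315 0.20053693]
[-2.4, 4.8, 0.5] [-0.01, -0.004, 0.0]
[-2.4, 4.8, 0.5] [-0.01, -0.004, 0.0]
--
```

View pics/s2.png

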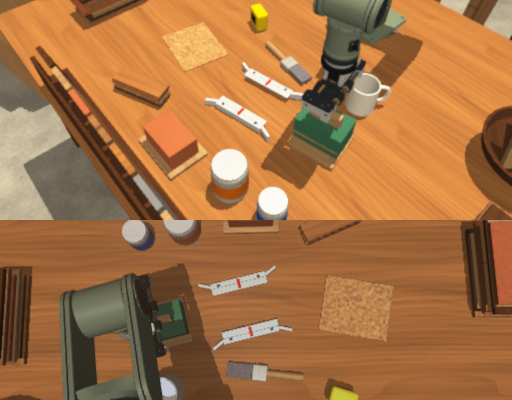

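Emit:
step_arm(steps=[[-1.5,7,0.3,-0.005,-0.002,0,-1],[-1.5,7,0.3,-0.005,-0.002,0,-1],[-1.5,7,0.2,-0.004,0,0,-1],[-1.5,7,0.2,-0.003,0,0,-1],[-1,7,0.2,-0.002,0,0,-1],[0,0,0,0,0,0,-1]])

```text
time_s: 7.35
eef_pos: [0.4984, 0.1995, 0.1997]
tcp_rot: [-3.116, -0.351, -0.009]
contact_force: [0.7, 1.0, -2.9]
width: 0.0197
```

```bash
cat >> h.py <<'E'
def rel():
    s=bot.state();d=np.array(s['eef_pos'])[:2]-[.5394,.0197];a=np.radians(12.95)
    print('rail x,y mm',(d@[np.cos(a),np.sin(a)]*1000).round(1),(d@[-np.sin(a),np.cos(a)]*1000).round(1),'z',s['eef_pos'][2],'yaw,z',yaw(),'F',np.round(s['contact_force'],1),np.round(s['ft_torque'],2),'t',s['time_s'])
E
python3 -c "
from h import *
rel()"
```

```text
rail x,y mm 0.3 184.4 z 0.19970087673585474 yaw,z (np.float64(12.858376345750846), array([ 0.00493309,  0.00621857, -0.9999685 ])) F [ 0.7  1.  -2.9] [-0.07  0.    0.04] t 7.35
```

Emit:
step_arm(steps=[[0,8,0.3,-0.002,-0.002,0,-1],[0,8,0.3,-0.002,-0.002,0,-1],[0,8,0.2,-0.002,0,0,-1],[0,8,0.2,-0.002,0,0,-1],[0,8,0.2,-0.002,0,0,-1],[0,8,0.2,-0.002,0,0,-1],[0,8,0.2,-0.002,0,0,-1],[0,8,0.2,-0.002,0,0,-1],[0,0,0,0,0,0,-1]])

```text
time_s: 8.25
eef_pos: [0.5123, 0.1353, 0.1994]
tcp_rot: [3.12, 0.349, 0.001]
contact_force: [0.3, 2.8, 0.3]
width: 0.0201
```

```bash
python3 -c "
from h import *
rel()"
```

```text
rail x,y mm -0.5 118.7 z 0.19941714396391813 yaw,z (np.float64(12.768134416818787), array([ 0.00108593, -0.00203549, -0.99999734])) F [0.3 2.8 0.3] [ 0.71  0.13 -0.01] t 8.25
```

Smooth so far, and the foot is now under the lips, so I'll continue to the marks.

Emit:
step_arm(steps=[[0,8,0,0,0,0,-1],[0,8,0,0,0,0,-1],[0,8,0,0,0,0,-1],[0,8,0,0,0,0,-1],[0,8,0,0,0,0,-1],[0,8,0,0,0,0,-1],[0,8,0,0,0,0,-1],[0,0,0,0,0,0,-1]])

```text
time_s: 9.05
eef_pos: [0.5234, 0.0779, 0.1994]
tcp_rot: [-3.121, -0.352, 0.007]
contact_force: [-0.2, 1.9, 2.9]
width: 0.0196
```

```bash
python3 -c "
from h import *
rel()"
```

```text
rail x,y mm -2.5 60.3 z 0.1994112411325339 yaw,z (np.float64(12.877651920217096), array([-4.28987256e-03,  4.80919523e-04, -9.99990683e-01])) F [-0.2  1.9  2.9] [ 0.31 -0.42  0.14] t 9.05
```

Emit:
step_arm(steps=[[0.5,8,0,0,0,0,-1],[0.5,8,0,0,0,0,-1],[0.5,8,0,0,0,0,-1],[0.3,8,0,0,0,0,-1],[0.3,8,0,0,0,0,-1],[0,8,0,0,0,0,-1],[0,8,0,0,0,0,-1],[0,2,0,0,0,0,-1],[0,0,0,0,0,0,-1],[0,0,0,0,0,0,-1],[0,0,0,0,0,0,-1]])

```text
time_s: 10.15
eef_pos: [0.5362, 0.0224, 0.2005]
tcp_rot: [-3.109, -0.358, 0.017]
contact_force: [-1.6, 3.5, 2.7]
width: 0.0197
```

```bash
python3 - <<'E'
from h import *
rel()
p,d=bot.camera('scene');q,d2=bot.camera('top')
a=cv2.resize(p[150:270,180:330],None,fx=3.4,fy=3.4)
b=cv2.resize(q[150:270,180:330],None,fx=1.9,fy=1.9)
b=cv2.copyMakeBorder(b,0,a.shape[0]-b.shape[0],0,0,0)
cv2.imwrite('pics/s3.png',np.hstack([a,b])[:,:,::-1])
E
```

```text
rail x,y mm -2.5 3.3 z 0.20047723368474815 yaw,z (np.float64(13.124817204932798), array([-0.0122848 ,  0.01054675, -0.99986892])) F [-1.6  3.5  2.7] [ 0.69 -0.07  0.17] t 10.15
```

View pics/s3.png

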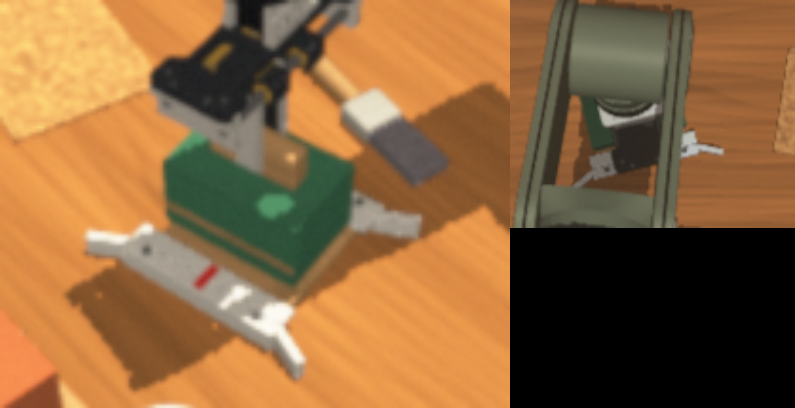

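```bash
python3 - <<'E'
from h import *
m=bot.camera_model('scene');T=np.linalg.inv(m['pose']);a=np.radians(12.95)
x=np.array([np.cos(a),np.sin(a)]);y=np.array([-x[1],x[0]]);o=np.array([.5394,.0197])
def pr(lx,ly,z):
    c=T@np.r_[o+x*lx+y*ly,z,1];return ((np.array([c[0]/c[2]*m['fx']+m['cx']-180,c[1]/c[2]*m['fy']+m['cy']-150]))*3.4).round()
for n,q in dict(lid1=(.042,.063,.026),lid2=(.042,-.063,.026),top1=(.042,.063,.095),top2=(.042,-.063,.095),top3=(-.042,.063,.095),foot=(.062,.065,.0),red=(.066,0,.021)).items():print(n,pr(*q),'per+10mm y',pr(q[0],q[1]+.01,q[2])-pr(*q))
E
```

```text
lid1 [284. 291.] per+10mm y [10.  6.]
lid2 [157. 219.] per+10mm y [10.  5.]
top1 [286. 235.] per+10mm y [11.  6.]
top2 [154. 162.] per+10mm y [10.  6.]
top3 [347. 168.] per+10mm y [11.  6.]
foot [270. 329.] per+10mm y [11.  6.]
red [201. 277.] per+10mm y [10.  6.]
```

Emit:
step_arm(steps=[[1,3,0,-0.006,0.005,0,-1],[1,3,0,-0.006,0.005,0,-1],[0,0,0,0,0,0,-1],[0,0,0,0,0,0,-1],[0,0,0,0,0,0,-1]], newtons=50)

```text
time_s: 10.75
eef_pos: [0.5378, 0.0177, 0.1995]
tcp_rot: [-3.119, -0.36, 0.007]
contact_force: [-2.1, 3.0, 1.7]
width: 0.0198
```

```bash
python3 -c "
from h import *
rel()"
```

```text
rail x,y mm -2.0 -1.6 z 0.19954588312930513 yaw,z (np.float64(13.165245922479249), array([-0.00460563,  0.00131371, -0.99998853])) F [-2.1  3.   1.7] [ 0.52 -0.02  0.13] t 10.75
```

Centred. Now I'll draw the lid straight up.

Emit:
step_arm(steps=[[0,0,-4,0,0,0,-1],[0,0,-5,0,0,0,-1],[0,0,-5,0,0,0,-1],[0,0,-5,0,0,0,-1],[0,0,-5,0,0,0,-1],[0,0,-5,0,0,0,-1]])

```text
time_s: 11.35
eef_pos: [0.5353, 0.0164, 0.2216]
tcp_rot: [-3.12, -0.358, 0.021]
contact_force: [3.3, 1.9, -14.0]
width: 0.0196
```

```bash
python3 -c "
from h import *
rel()"
```

```text
rail x,y mm -4.8 -2.3 z 0.22161993090771118 yaw,z (np.float64(13.077682846717817), array([-1.37553114e-02, -6.30547280e-06, -9.99905391e-01])) F [  3.3   1.9 -14. ] [ 0.18 -0.77  0.01] t 11.35
```

Emit:
step_arm(steps=[[0.8,0,-5,-0.001,0.004,0,-1],[0.8,0,-5,-0.001,0.004,0,-1],[0.8,0,-5,-0.001,0.004,0,-1],[0.5,0,-5,0,0.002,0,-1],[0,0,-5,0,0,0,-1],[0,0,-5,0,0,0,-1],[0,0,0,0,0,0,-1]])

```text
time_s: 12.05
eef_pos: [0.5351, 0.0169, 0.2522]
tcp_rot: [-3.121, -0.358, 0.012]
contact_force: [1.8, 0.4, -10.3]
width: 0.0197
```

```bash
python3 -c "
from h import *
rel()"
```

```text
rail x,y mm -4.8 -1.8 z 0.2522364343015404 yaw,z (np.float64(13.091736240700476), array([-7.91632942e-03, -6.06769264e-04, -9.99968481e-01])) F [  1.8   0.4 -10.3] [ 0.1  -0.14 -0.  ] t 12.05
```

Emit:
step_arm(steps=[[0.3,0,-5,0,0.003,0,-1],[0.3,0,-5,0,0.003,0,-1],[0,0,-5,0,0.002,0,-1],[0,0,-5,0,0,0,-1],[0,0,-5,0,0,0,-1],[0,0,-5,0,0,0,-1],[0,0,-5,0,0,0,-1],[0,0,-5,0,0,0,-1],[0,0,-5,0,0,0,-1],[0,0,0,0,0,0,-1],[0,0,0,0,0,0,-1]])

```text
time_s: 13.15
eef_pos: [0.54, 0.016, 0.3122]
tcp_rot: [3.117, 0.358, 0.027]
contact_force: [-0.0, 0.2, -3.0]
width: 0.0192
```

```bash
python3 - <<'E'
from h import *
rel()
p,d=bot.camera('scene')
cv2.imwrite('pics/s4.png',cv2.resize(p[110:270,130:330],None,fx=3,fy=3)[:,:,::-1])
z=bot.state()['eef_pos'][2]
plan([(.536,-.276,z,-11,14)])
E
```

```text
rail x,y mm -0.2 -3.7 z 0.3121717723348871 yaw,z (np.float64(13.100624875019637), array([ 0.01787628, -0.00244815, -0.99983721])) F [-0.   0.2 -3. ] [-0.11  0.09 -0.06] t 13.15
[-5.0, 20.2, 0.0] [0.0, -0.001, 0.03]
[-4.4, 20.4, 0.0] [0.0, -0.001, 0.03]
[-3.8, 20.5, 0.0] [0.0, -0.001, 0.03]
[-3.2, 20.6, 0.0] [0.0, -0.001, 0.03]
[-2.5, 20.7, 0.0] [0.0, -0.001, 0.03]
[-1.9, 20.8, 0.0] [0.0, -0.001, 0.03]
[-1.3, 20.8, 0.0] [0.0, -0.001, 0.03]
[-0.7, 20.8, 0.0] [0.0, -0.001, 0.03]
[-0.0, 20.9, 0.0] [0.0, -0.001, 0.03]
[0.6, 20.9, 0.0] [0.0, -0.001, 0.03]
[1.2, 20.8, 0.0] [0.0, -0.001, 0.03]
[1.8, 20.8, 0.0] [0.0, -0.001, 0.03]
[2.5, 20.7, 0.0] [0.0, -0.001, 0.03]
[3.1, 20.6, 0.0] [0.0, -0.001, 0.03]
--
```

View pics/s4.png

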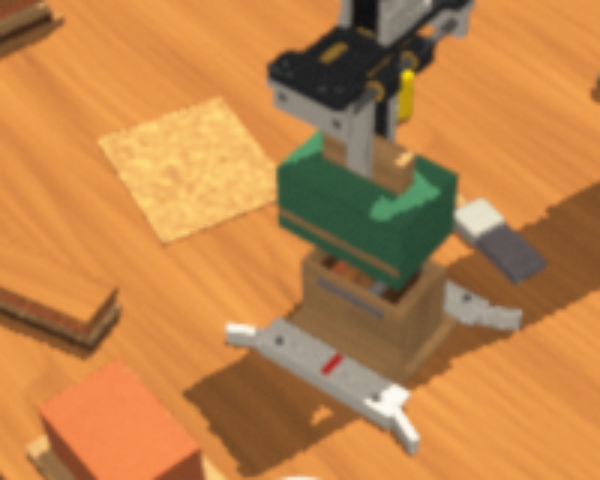

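The lid hangs clear above the open box, at about (365,210) in this crop, and the base is still in the rails. Next I'll carry the lid across to the mat.

Emit:
step_arm(steps=[[-5,20,0,0,-0.002,0.03,-1],[-4,20,0,0,-0.002,0.03,-1],[-4,20,0,0,-0.002,0.03,-1],[-3,21,0,0,-0.002,0.03,-1],[-3,21,0,0,-0.001,0.03,-1],[-2,21,0,0,-0.001,0.03,-1],[-1,21,0,0,-0.001,0.03,-1],[-1,21,0,0,-0.001,0.03,-1],[0,21,0,0,-0.001,0.03,-1],[1,21,0,0,-0.001,0.03,-1],[1,21,0,0,-0.001,0.03,-1],[2,21,0,0,0,0.03,-1],[0,10,0,0,0,0.02,-1],[0,0,0,0,0,0,-1],[0,0,0,0,0,0,-1]])

```text
time_s: 14.7
eef_pos: [0.5309, -0.2527, 0.3042]
tcp_rot: [-3.128, 0.258, 0.016]
contact_force: [-0.3, 1.2, -3.0]
width: 0.0195
```

```bash
python3 - <<'E'
from h import *
rel();print(bot.state()['eef_pos'])
plan([(.536,-.274,.29,-11,2)])
E
```

```text
rail x,y mm -69.3 -263.6 z 0.3041810506296261 yaw,z (np.float64(-9.442063052139233), array([-0.01013392,  0.00385265, -0.99994123])) F [-0.3  1.2 -3. ] [-0.02  0.1   0.05] t 14.7
[ 0.53091913 -0.25270758  0.30418105]
[4.3, 10.1, 7.0] [-0.001, 0.005, 0.014]
[4.4, 10.0, 7.1] [-0.001, 0.005, 0.014]
--
```

Emit:
step_arm(steps=[[4,12,7,-0.001,0.005,0.014,-1],[4,11,7,-0.001,0.005,0.014,-1],[0,0,12,0,0,0,-1],[0,0,12,0,0,0,-1],[0,0,12,0,0,0,-1],[0,0,12,0,0,0,-1],[0,0,12,0,0,0,-1],[0,0,10,0,0,0,-1],[0,0,8,0,0,0,-1],[0,0,0,0,0,0,-1],[0,0,0,0,0,0,-1]])

```text
time_s: 15.8
eef_pos: [0.5345, -0.2742, 0.2011]
tcp_rot: [-3.124, 0.298, 0.007]
contact_force: [-0.6, 0.5, -0.6]
width: 0.0199
```

```bash
python3 - <<'E'
from h import *
rel();print(bot.state()['eef_pos'])
p,d=bot.camera('scene')
cv2.imwrite('pics/s5.png',cv2.resize(p[70:230,130:330],None,fx=3,fy=3)[:,:,::-1])
plan([(.536,-.278,.185,-11,2)])
E
```

```text
rail x,y mm -70.7 -285.4 z 0.20107280861960597 yaw,z (np.float64(-10.909801109416016), array([-0.00401031,  0.00411028, -0.99998351])) F [-0.6  0.5 -0.6] [-0.09  0.05 -0.01] t 15.8
[ 0.53447785 -0.27423606  0.20107281]
[1.2, 1.7, 8.0] [-0.002, 0.002, 0.001]
[1.2, 1.7, 8.0] [-0.002, 0.002, 0.001]
--
```

View pics/s5.png

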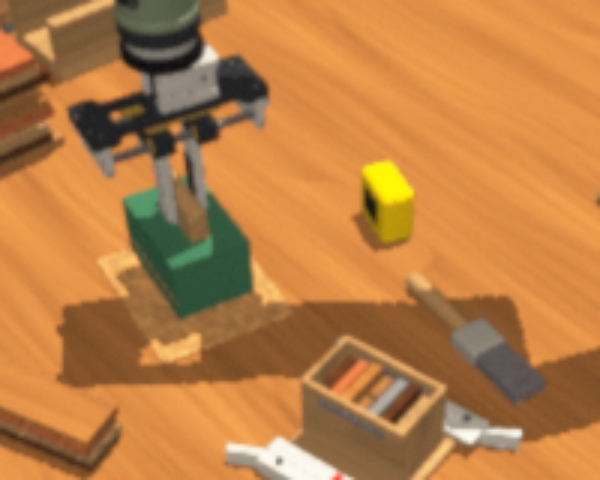

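The lid hangs over the mat at about (190,250) in this crop, and the open box stands in the rails. I'll lower the last stretch gently.

Emit:
step_arm(steps=[[1,2,6,-0.002,0.002,0,-1],[1,1,6,-0.002,0.002,0,-1],[0,0,4,0,0,0,-1],[0,0,3,0,0,0,-1],[0,0,2,0,0,0,-1],[0,0,1,0,0,0,-1],[0,0,0,0,0,0,-1]])

```text
time_s: 16.55
eef_pos: [0.5369, -0.2787, 0.1792]
tcp_rot: [3.124, -0.299, 0.005]
contact_force: [-0.2, -0.3, -1.4]
width: 0.02
```

```bash
python3 -c "
from h import *
rel()"
```

```text
rail x,y mm -69.3 -290.2 z 0.17923614680784278 yaw,z (np.float64(-10.919482764439147), array([ 0.00262422, -0.00332935, -0.99999101])) F [-0.2 -0.3 -1.4] [-0.01  0.02 -0.  ] t 16.55
```

Emit:
step_arm(steps=[[0,0,1.5,0,0,0,-1],[0,0,1.5,0,0,0,-1],[0,0,1,0,0,0,-1],[0,0,0,0,0,0,-1]])

```text
time_s: 16.95
eef_pos: [0.5373, -0.279, 0.1777]
tcp_rot: [3.124, -0.298, 0.005]
contact_force: [-1.0, 0.1, -1.2]
width: 0.0198
```

Emit:
step_arm(steps=[[0,0,2,0,0,0,-1],[0,0,2,0,0,0,-1],[0,0,1,0,0,0,-1]])

```text
time_s: 17.25
eef_pos: [0.5375, -0.2791, 0.1774]
tcp_rot: [3.124, -0.298, 0.005]
contact_force: [-1.7, 1.2, 2.3]
width: 0.0195
```

The lid is down, with the force now pushing up on the tool. I'll release it slowly.

Emit:
step_arm(steps=[[0,0,0,0,0,0,-0.3],[0,0,0,0,0,0,0],[0,0,0,0,0,0,0.2],[0,0,0,0,0,0,0.2],[0,0,0,0,0,0,0.2],[0,0,0,0,0,0,0.2],[0,0,-10,0,0,0,0.2],[0,0,-20,0,0,0,0.2],[0,0,-30,0,0,0,0.2],[0,0,-30,0,0,0,0.2],[0,0,-30,0,0,0,0.2],[0,0,0,0,0,0,0.2],[0,0,0,0,0,0,0.2]])

```text
time_s: 18.55
eef_pos: [0.5375, -0.2788, 0.3034]
tcp_rot: [3.122, -0.298, 0.011]
contact_force: [-0.2, -0.3, -0.5]
width: 0.0566
```

```bash
python3 - <<'E'
from h import *
rel()
p,d=bot.camera('scene')
cv2.imwrite('pics/s6.png',cv2.resize(p[70:250,130:330],None,fx=3,fy=3)[:,:,::-1])
P=cloud('scene',d);u,v=np.meshgrid(range(512),range(384))
m=(d>0)&(u>150)&(u<240)&(v>100)&(v<190)&(P[...,0]<.65)&(P[...,1]<-.15)
for lo,hi in[(.062,.082),(.095,.115)]:
    k=m&(P[...,2]>lo)&(P[...,2]<hi)
    print(lo,k.sum(),rect(P[k][:,:2]))
k=(d>0)&(P[...,2]>.08)&(P[...,2]<.1)&(abs(P[...,0]-.54)<.1)&(abs(P[...,1]-.02)<.1);print('mouth',k.sum(),rect(P[k][:,:2]))
E
```

```text
rail x,y mm -68.7 -290.5 z 0.30337825049571654 yaw,z (np.float64(-10.891049743604961), array([ 0.00615919, -0.00641387, -0.99996046])) F [-0.2 -0.3 -0.5] [-0.06  0.12  0.05] t 18.55
0.062 665 (array([ 534.7, -281.8]), array([ 85.6, 134.4]), -11.026527404785156)
0.095 161 (array([ 535.4, -282.1]), array([21. , 86.7]), -11.197357177734375)
mouth 665 (array([533.8,  14.4]), array([ 75.7, 115.6]), 12.605897903442383)
```

View pics/s6.png

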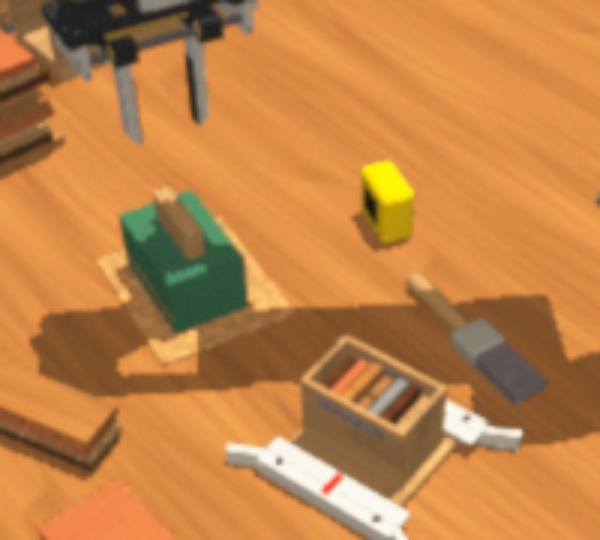

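The lid is upright on the mat, about 6 mm from its centre, and the open base is in the rails about 7 mm from their centre. The gripper is clear, so I'm handing the job in.

```bash
python3 -c "
from cell import bot
print(bot.close_job(),bot.state()['time_s'])"
```

```text
the job is handed in; nothing more can be done
the job is handed in; nothing more can be done
```

The job is done and handed in. I gripped the lid by its handle, slid the box into the rails and centred it on the red marks. Then I drew the lid straight up and set it down on the cork mat. The arm's clock read about 18.6 s of the 59 s allowed just before hand-in, which gave no verdict.

**Lid:** in the last picture it stands right way up on the mat, about 6 mm from the mat's centre. The upward force on the tool showed contact before I released it.

**Base:** the open box stands in the rails, about 4 mm off centre across them and 6 mm along them, and within 1° of their direction.

**Clearances:** the gripper was about 126 mm above where it let go. The bystanders I could see in the last picture looked undisturbed. The paint can, oil can and mug were outside that crop, so I did not check them at the end.

**Disagreements:**
- The wrist network and the top-view depth differed by about 6 mm on the handle position, which was well within the jaw opening.
- Mid-slide, the scene camera showed the box about 7 mm from the marks, while the tool pose gave 3 mm. I nudged it about 5 mm further along before lifting the lid.

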